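# Stack the empty specimen tray on the loaded one

## Robot

A 6-joint arm with a two-finger parallel gripper is mounted at the origin on a cart in front of the work surface, level with it; the furniture and walls round the work are solid. World frame = base frame: x ahead of the robot, y to its left, z up, the work surface at z = 0. Lengths are in mm, angles in rad, forces in N, time in s.
With the tool pointing down it reaches from about 350 to 875 mm from the base axis. Payload 4.2 kg.
Tool frame: the origin (TCP) lies midway between the tips of the shut fingers; the grasp point (between the pads) lies r.grip_point_offset behind it (r.grip_point_offset is the distance from the TCP to the grasp point, in mm); z points along the fingers, y is the direction in which the jaws open and shut (so a half turn about z gives the same grasp; the last joint's range is limited). The gripper opens to 85 mm and grips with 20 to 120 N. Pads are 22 mm wide; open, the fingers measure 114 mm over their backs; the gripper's body (76 mm by 85 mm) begins 54 mm behind the grasp point. The pads swing forward as they close: fully open they stand 13 mm farther back than shut.
Start: joints at [1.485, 0.385, 0.008, 0, -1.194, -0.259], TCP at [211.222, 588.204, 231.312] pointing down, gripper open.
Joint ranges: [-3.14, 3.14], [-1.21, 2.06], [-1.07, 1.41], [-3.16, 2.05], [-2.99, -0.16], [-3.1, 3.1]. Speed limits (rad/s): [2.79, 2.79, 3.14, 3.14, 3.14, 3.14].

## Interface

Orientations are given as a unit quaternion [w, x, y, z].
In Python, from plant import r gives the robot as it stands.
- The arm moves only by the tool apply_moves, never from a script. Its argument "targets" is a list of rows, each a list of 7 numbers: the shift along the world's x, y, z in units of 50 mm (1.0 is 50 mm), then the turn, a rotation vector about the world's x, y, z in units of 6 degrees (1.0 is 6 degrees), then the closure, from 0 (fully open) to 1 (shut). In form: [[dx, dy, dz, ax, ay, az, grip], ...]. A call has 1 to 5 rows; each row shifts and turns the commanded pose from where the row before left it; what a row does not reach is not made up. A row lasts 1/10 s, in which the tool goes at most 50 mm and 8.59 degrees, less where a joint would pass 70% of its speed; a pose out of reach is approached as far as the arm can. A call is refused whole if a number of a shift passes 1 or a number of a turn 1, either way. A call with a gripper value outside its range is refused whole. The fingers move at their own pace and stop on an object; "newtons" is the grip in N (left out, the last holds). Time passes only in rows, so rows that do not move let the fingers close. It gives the time, the measured TCP pose, the force and the opening at its end, in the units of the state.
- r.get_state(): the state, without advancing time (a new reading comes with each control period).
- r.snapshot(name): name is "side" or "top"; returns the picture (480x640x3 uint8, red, green, blue); there is no depth.
- r.get_calibration(name): a dict with "fx", "fy", "cx", "cy" (pixels), "R" (3x3) and "t" (3): a world point X has camera coordinates R X + t. Camera axes: x right, y down, z forward; pixel columns grow to the right and rows downward; lengths in mm; the calibration is good to about 2 mm. A picture is of the moment at which its call begins. get_calibration takes no time and is no camera call.
- r.job_done(): hands the job in, once; it reports no verdict.
The state is a dict: "time_s": time; "joint_positions": joint angles; "joint_vel": joint speeds; "joint_torque": joint torques, N m; "position": TCP position; "tool_rot": TCP orientation; "force": force on the tool from outside, world axes, zero at the start; "moment": the same for the moment, N m; "grip_width": finger opening in mm.
Only numpy, scipy, OpenCV 4.12 (cv2) and the standard library are available. Lean on these libraries where they do the work, as an engineer would, in place of code of your own. Each camera call takes 0.05 s, during which the arm holds its last target.

## Task

Clear the bench by stacking: pick up the empty tray that is the same size as the tray holding the two petri dishes and set it squarely on top of that loaded tray, so that its four corner pins drop into the sockets and it sits fully down and level. Hold it until it is down rather than dropping it, don't ram it, then let go and leave the loaded tray and the smaller tray where they stand.

Things in the scene. Friction and masses are not known exactly. Their poses are not given: they have to be found in the camera images.
- empty_tray: The tray to move: open grey plastic tray with nothing in it, 180 mm along its x, 140 along its y, about 0.35 kg. Origin: its middle, at the level of the pin tips, which stand on the worktop; z up. Floor underside at z = 14 mm, floor top 18, rim 54. Walls 3 mm. Under the corners (x +-74, y +-54 mm) are tapered pins 14 mm long, 15 mm thick at the root, 6 at the tip. Either way round fits.
- empty_tray_rib (a point): Middle of the top of the empty tray's rib: 50 mm above the pin tips, 32 mm above the tray's floor. The upright rib, 12 mm thick, runs along the tray's y across its middle, wall to wall. Pinch it here from above, fingers closing along the tray's x; the open compartment each side is 81 mm along x, 134 along y, with a 32 mm square column in its outer corners.
- loaded_tray: The tray to stack on: same make, size, origin and axes as the empty tray, told by the two 61 mm round petri dishes lying in it, below its rim. About 0.8 kg, loose on the worktop. When stacked, the upper tray's floor rests on this rim: its origin stands 40 mm above this one, its x parallel to this x.
- loaded_tray_socket (a point): Mouth centre of one of the loaded tray's four sockets, at rim height (54 mm), at x = +74, y = +54 mm in that tray; the others are at x +-74, y +-54 mm, in the tops of the corner columns. Square, 17 mm deep, 26 mm wide at the mouth, tapering to 18 mm at 7 mm down, so that it guides a pin in.
- small_tray: A smaller empty tray of the same make, to be left alone: 140 mm along its x, 110 mm along its y, same heights and rib, about 0.25 kg, standing on the worktop. Origin: its middle, at the pin tips. Its pins do not match the loaded tray's sockets.

How it is judged:
By the outcome, as a careful person would: the job done as asked, in the order asked, and still so for the second after the job is handed in, with the robot touching nothing.
It also fails if it takes over 35 s, if anything falls off the work surface, if the arm or the gripper's body presses on something with over 40 N, if the wrist force passes 120 N, or if a joint passes its speed limit or range.

## Working session

There is one attempt and no reset: what is moved stays moved. The work goes in short steps, Python scripts to look and compute and a tool call to move; the robot and the scene stay as the last step left them, time stands still between calls to the robot, and variables do not carry over. Pictures are saved under pics/ and viewed, and the job is handed in when it is done.

Besides the shell and the picture viewer there is one more tool, called after "Call:" as a command line: name --pt "numbers of a row" for each row, then --argument value for the rest. apply_moves: Moves the arm, as the interface text tells. Its arguments: {"type":"object","properties":{"targets":{"type":"array"},"newtons":{"type":"number"}},"required":["targets"]}

```bash
mkdir -p pics; ls
python3 - <<'E'
from plant import r
import cv2
print(r.get_state(), r.grip_point_offset)
for n in("top","side"):
    im=r.snapshot(n); cv2.imwrite(f"pics/{n}0.png",im[:,:,::-1]); c=r.get_calibration(n); print(n,c)
E
```

```text
pics
{'time_s': 0.0, 'joint_positions': array([ 1.48455446e+00,  3.85567906e-01,  6.61928084e-03, -4.99142326e-04,
       -1.19397759e+00, -2.58616908e-01]), 'joint_vel': array([-8.57916199e-04, -1.24882373e-03,  3.02413725e-04, -7.23325497e-04,
        2.27352172e-05, -3.51910742e-04]), 'joint_torque': array([ 7.00911660e-04, -3.92284012e+01,  1.88402045e+01,  4.18611377e+00,
       -4.59689458e-03, -1.13469063e-06]), 'position': array([211.06485828, 587.66610865, 230.21213715]), 'tool_rot': array([ 1.08096043e-03,  9.85154461e-01, -1.71666826e-01, -1.39430847e-04]), 'force': array([-0.14072922, -0.50625035,  0.53914951]), 'moment': array([ 0.02204621, -0.04432233,  0.032763  ]), 'grip_width': 85.63508619713923} 18.700000000000003
top {'fx': 546.1183090755611, 'fy': 546.1183090755611, 'cx': 319.48322424204656, 'cy': 235.32928298909064, 'R': array([[ 0.00407384, -0.99991211,  0.01261637],
       [-0.99410451, -0.00541653, -0.10829076],
       [ 0.10834958, -0.01210083, -0.9940392 ]]), 't': array([   4.10794244,  529.31194804, 1143.51633568])}
side {'fx': 584.0746023174477, 'fy': 584.0746023174477, 'cx': 320.7899132495442, 'cy': 227.9412103630305, 'R': array([[-0.99949543,  0.03162716,  0.00293461],
       [ 0.01638027,  0.59239526, -0.80548094],
       [-0.02721352, -0.80502645, -0.59261441]]), 't': array([ 547.65293476,   21.26132951, 1206.01354206])}
```

View pics/top0.png

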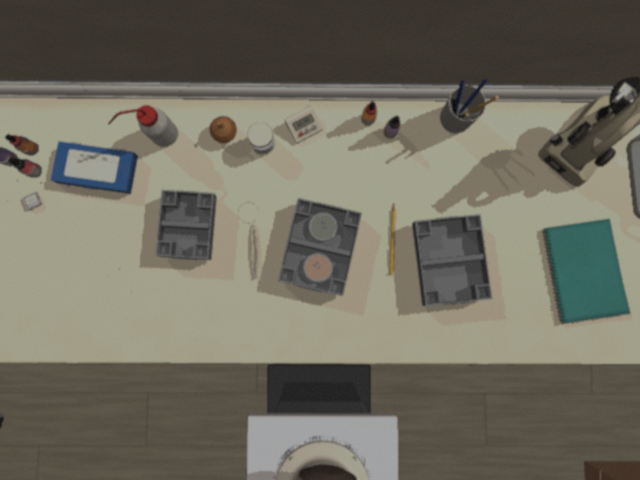

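View pics/side0.png

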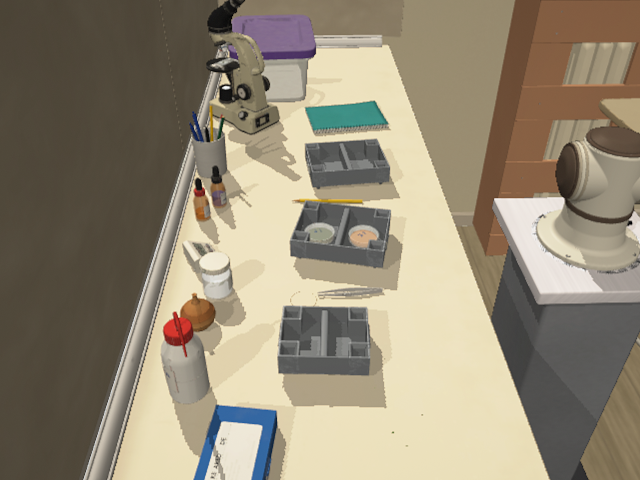

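Run:
```python
import cv2
a=cv2.imread("pics/top0.png");
o=[cv2.resize(a[190:320,x:x+100],None,fx=4,fy=4,interpolation=cv2.INTER_CUBIC) for x in(270,403)]
cv2.imwrite("pics/c0.png",cv2.convertScaleAbs(cv2.hconcat(o),alpha=1.6))
b=cv2.imread("pics/side0.png")
o=[cv2.resize(b[y:y+75,285:400],None,fx=4,fy=4,interpolation=cv2.INTER_CUBIC) for y in(130,198)]
cv2.imwrite("pics/c1.png",cv2.convertScaleAbs(cv2.vconcat(o),alpha=1.6))
```

```text
(no output)
```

View pics/c0.png

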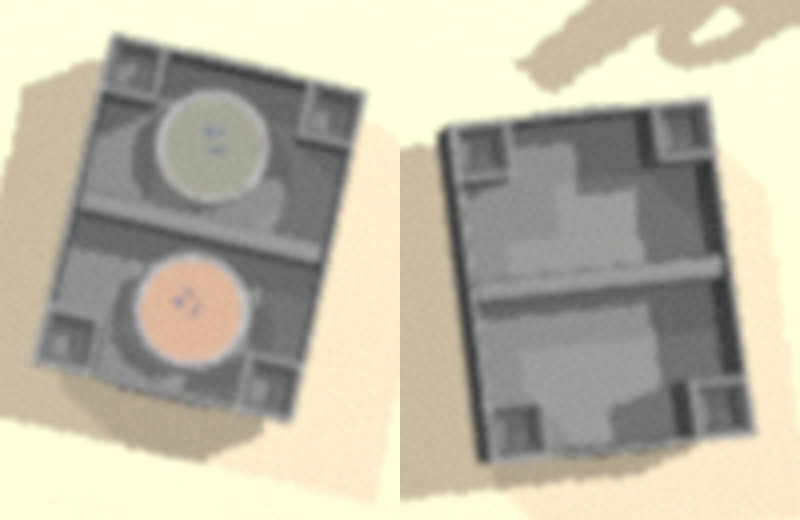

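View pics/c1.png

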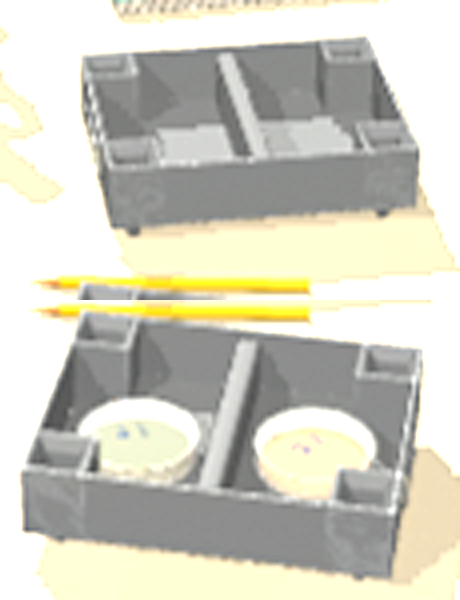

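```bash
cat > h.py <<'E'
import numpy as np
from plant import r
def cast(n,uv,z):
    c=r.get_calibration(n);R=c["R"];C=-R.T@c["t"]
    out=[]
    for u,v in uv:
        d=R.T@np.array([(u-c["cx"])/c["fx"],(v-c["cy"])/c["fy"],1]); out.append((C+d*(z-C[2])/d[2])[:2])
    return np.array(out)
def proj(n,X):
    c=r.get_calibration(n);p=np.atleast_2d(X)@c["R"].T+c["t"];return np.c_[c["fx"]*p[:,0]/p[:,2]+c["cx"],c["fy"]*p[:,1]/p[:,2]+c["cy"]]
def fit(P,M):
    m=P.mean(0);mm=M.mean(0);H=(M-mm).T@(P-m)
    a=np.arctan2(H[0,1]-H[1,0],H[0,0]+H[1,1]);Rt=np.array([[np.cos(a),-np.sin(a)],[np.sin(a),np.cos(a)]])
    return m-Rt@mm,np.degrees(a),np.round(P-((M-mm)@Rt.T+m),1)
E
cat > m.py <<'E'
from h import *
# order in world: top image TL,TR,BR,BL ; tray long axis ~ world x (image down = -x), left=+y
M=np.array([[90,70],[90,-70],[-90,-70],[-90,70]])
o=lambda l,ox,oy,sx=0,sy=0:np.array([((x-sx+.5)/4-.5+ox,(y-sy+.5)/4-.5+oy) for x,y in l])
T={"loaded_top":("top",o([(113,36),(367,94),(293,421),(36,364)],270,190)),
"empty_top":("top",o([(450,128),(709,100),(755,433),(489,461)],403,190,400)),
# side: far = -y ; left = +x.  order (+x,+y),(+x,-y),(-x,-y),(-x,+y)= near-left,far-left,far-right,near-right
"empty_side":("side",o([(107,165),(83,58),(368,38),(418,150)],285,130)),
"loaded_side":("side",o([(25,468),(82,316),(421,350),(400,510)],285,198,0,300))}
for k,(n,uv) in T.items():
    P=cast(n,uv,54); print(k,*fit(P,M), np.round([np.linalg.norm(P[i]-P[(i+1)%4]) for i in range(4)],1))
E
python3 m.py
```

```text
loaded_top [503.06894335   5.24417969] -12.605591086749593 [[-1.8 -1. ]
 [-1.5  1.4]
 [ 2.5  1.3]
 [ 0.8 -1.7]] [137.6 176.2 136.7 177.3]
empty_top [ 477.28467276 -272.80402657] 6.143543477379534 [[-2.6 -1.2]
 [-1.8  0.4]
 [ 2.2  0.5]
 [ 2.2  0.4]] [138.5 176.  139.9 175.1]
empty_side [ 480.97403888 -266.65621887] 5.462260779808082 [[-0.8 -6.6]
 [-1.9  6.1]
 [ 1.5  2. ]
 [ 1.1 -1.4]] [127.3 177.  136.7 177.7]
loaded_side [505.92616525  11.87802105] -11.877276212787347 [[-1.6 -3.6]
 [-1.1  4.2]
 [ 2.6  3.1]
 [ 0.1 -3.7]] [132.2 176.1 132.9 178.3]
```

Call:
apply_moves --pt "0.4 -0.4 0 0 0 -0.6 0" --pt "0.4 -0.85 0 0 0 -0.6 0" --pt "0.4 -0.9 0 0 0 -0.6 0" --pt "0.4 -0.9 0 0 0 -0.6 0" --pt "0.4 -0.9 0 0 0 -0.6 0"

```text
time_s: 0.6
position: [311.5, 388.6, 230.8]
tool_rot: [0.001, 0.946, -0.325, -0.0]
force: [0.9, -0.5, -0.5]
grip_width: 85.1
```

Call:
apply_moves --pt "0.4 -0.9 0 0 0 -0.6 0" --pt "0.4 -0.9 0 0 0 -0.6 0" --pt "0.4 -0.9 0 0 0 -0.6 0" --pt "0.4 -0.9 0 0 0 -0.6 0" --pt "0.4 -0.9 0 0 0 -0.6 0"

```text
time_s: 1.1
position: [411.3, 163.7, 231.3]
tool_rot: [-0.0, 0.883, -0.468, -0.0]
force: [1.6, 0.8, 0.5]
grip_width: 85.3
```

Call:
apply_moves --pt "0.4 -0.9 0 0 0 -0.6 0" --pt "0.4 -0.9 0 0 0 -0.6 0" --pt "0.2 -0.95 0 0 0 -0.6 0" --pt "0.2 -0.95 0 0 0 -0.6 0" --pt "0 -0.95 0 0 0 -0.6 0"

```text
time_s: 1.6
position: [471.7, -68.8, 231.0]
tool_rot: [0.0, 0.799, -0.601, -0.0]
force: [0.2, -0.5, 0.9]
grip_width: 85.5
```

Call:
apply_moves --pt "0.05 -0.9 -0.3 0 0 -0.4 0" --pt "0.05 -0.9 -0.3 0 0 -0.4 0" --pt "0 -0.9 -0.4 0 0 -0.4 0" --pt "0 -0.9 -0.4 0 0 -0.4 0" --pt "0 -0.4 -0.4 0 0 -0.1 0"

```text
time_s: 2.1
position: [475.6, -269.8, 140.0]
tool_rot: [0.0, 0.742, -0.67, -0.0]
force: [-0.2, 0.8, 0.0]
grip_width: 85.5
```

Run:
```python
from h import *
import cv2
a=r.snapshot("top");b=r.snapshot("side");cv2.imwrite("pics/top1.png",a[:,:,::-1]);cv2.imwrite("pics/side1.png",b[:,:,::-1])
s=r.get_state();print(s["position"],s["tool_rot"],proj("top",s["position"]),proj("side",s["position"]))
o=[cv2.resize(cv2.copyMakeBorder(a,0,0,0,0,0)[160:320,380:540],(400,400),interpolation=cv2.INTER_CUBIC),cv2.resize(b[60:220,270:430],(400,400),interpolation=cv2.INTER_CUBIC)]
cv2.imwrite("pics/c2.png",cv2.convertScaleAbs(cv2.hconcat(o),alpha=1.5)[:,:,::-1])
```

```text
[ 473.63925085 -268.42304258  137.56872958] [ 0.00153622  0.74174164 -0.67067505 -0.00345909] [[461.59006997 258.49548234]] [[349.89800123 122.00788972]]
```

View pics/c2.png

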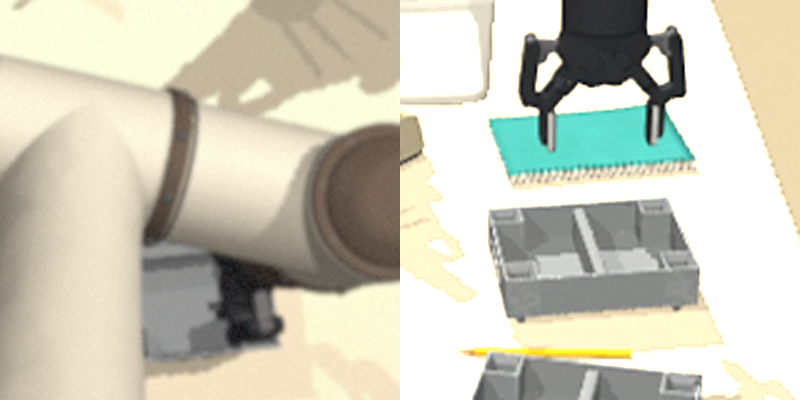

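Call:
apply_moves --pt "0.06 -0.05 -0.6 0 0 0 0" --pt "0 0 -0.6 0 0 0 0" --pt "0 0 -0.6 0 0 0 0" --pt "0 0 -0.3 0 0 0 0" --pt "0 0 -0.1 0 0 0 0"

```text
time_s: 2.7
position: [478.5, -268.2, 30.1]
tool_rot: [0.001, 0.744, -0.668, -0.001]
force: [0.2, -0.7, 0.9]
grip_width: 85.2
```

Run:
```python
from h import *
import cv2
b=r.snapshot("side");cv2.imwrite("pics/side2.png",b[:,:,::-1])
s=r.get_state();print(s["position"],s["force"])
cv2.imwrite("pics/c3.png",cv2.convertScaleAbs(cv2.resize(b[80:220,270:430],(800,600),interpolation=cv2.INTER_CUBIC),alpha=1.5)[:,:,::-1])
```

```text
[ 478.8412628  -268.36464602   30.34593065] [0.12024443 0.57470608 0.0879112 ]
```

View pics/c3.png

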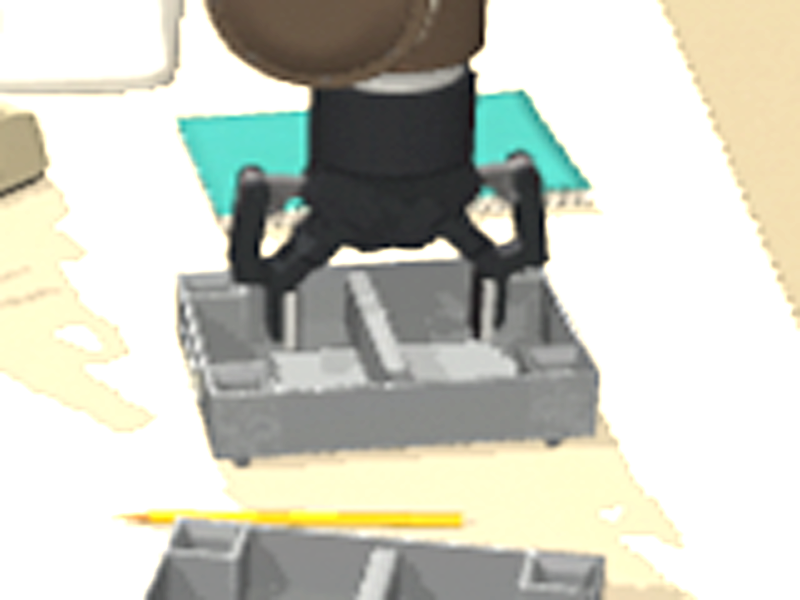

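Call:
apply_moves --pt "0.06 -0.1 -0.1 0 0 0 0" --pt "0 0 -0.06 0 0 0 0.5" --pt "0 0 0 0 0 0 1" --pt "0 0 0 0 0 0 1" --pt "0 0 0 0 0 0 1" --newtons 50

```text
time_s: 3.25
position: [482.4, -274.4, 23.8]
tool_rot: [-0.0, 0.743, -0.669, 0.0]
force: [-0.5, -0.3, 0.4]
grip_width: 28.0
```

Call:
apply_moves --pt "0 0 0 0 0 0 1" --pt "0 0 0 0 0 0 1" --pt "0 0 0 0 0 0 1"

```text
time_s: 3.55
position: [482.2, -274.4, 23.7]
tool_rot: [-0.0, 0.743, -0.669, 0.0]
force: [-0.8, -0.8, 2.8]
grip_width: 11.1
```

Gripped (11–12 mm). Lift gently, then look.

Call:
apply_moves --pt "0 0 0 0 0 0 1" --pt "0 0 0.1 0 0 0 1" --pt "0 0 0.4 0 0 0 1" --pt "0 0 0.8 0 0 0 1" --pt "0 0 0.8 0 0 0 1"

```text
time_s: 4.05
position: [481.0, -273.8, 127.8]
tool_rot: [0.001, 0.743, -0.669, -0.002]
force: [0.6, -0.6, -3.3]
grip_width: 11.1
```

Call:
apply_moves --pt "0 0 0.6 0 0 0 1" --pt "0 0 0.3 0 0 0 1" --pt "0 0 0 0 0 0 1"

```text
time_s: 4.35
position: [483.3, -274.4, 175.3]
tool_rot: [-0.001, 0.743, -0.669, 0.002]
force: [0.9, 0.3, -3.2]
grip_width: 11.0
```

Run:
```python
from h import *
import cv2
b=r.snapshot("side");cv2.imwrite("pics/side3.png",b[:,:,::-1])
a=r.snapshot("top");cv2.imwrite("pics/top3.png",a[:,:,::-1])
s=r.get_state();print(s["position"],s["force"],s["moment"],s["grip_width"])
cv2.imwrite("pics/c4.png",cv2.convertScaleAbs(cv2.resize(b[70:210,270:430],(800,600),interpolation=cv2.INTER_CUBIC),alpha=1.5)[:,:,::-1])
```

```text
[ 481.27316185 -273.73453183  171.96429782] [-1.13521579 -0.50458432 -4.04369247] [0.03489511 0.0258035  0.05479377] 11.393905705864372
```

View pics/c4.png

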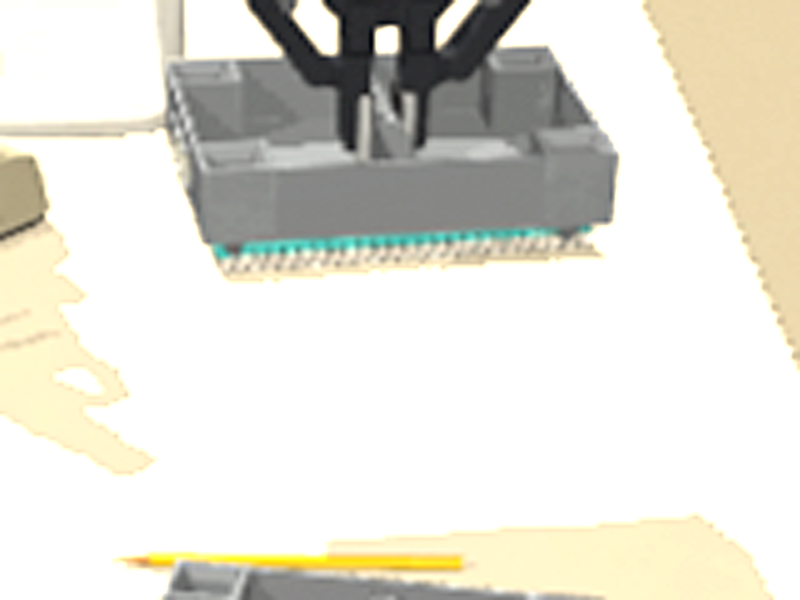

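View pics/top3.png

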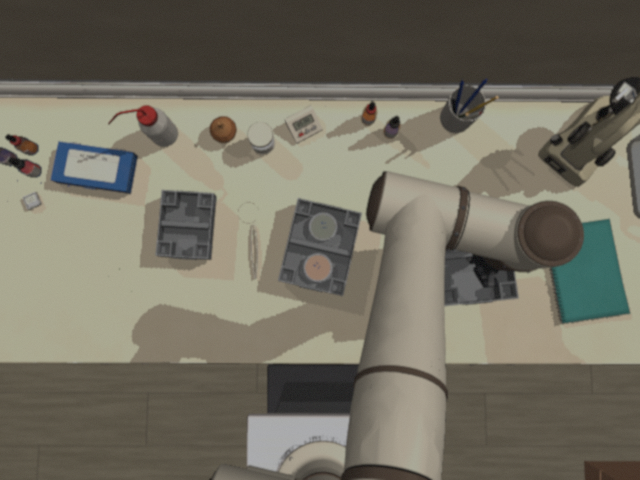

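Run:
```python
from h import *
M=np.array([[90,70],[90,-70],[-90,-70],[-90,70]])
uv=[((x+.5)/5-.5+270,(y+.5)*140/600-.5+70) for x,y in[(203,163),(167,63),(547,47),(617,150)]]
for z in(200,203): print(*fit(cast("side",uv,z),M))
```

```text
[ 482.66697611 -281.70020327] 5.289363177807105 [[-1.5 -7.8]
 [ 0.   5.4]
 [ 1.9  4.3]
 [-0.5 -2. ]]
[ 483.21683092 -274.78236669] 5.289363177807119 [[-1.9 -8.2]
 [-0.5  5.8]
 [ 2.4  4.7]
 [ 0.1 -2.3]]
```

Call:
apply_moves --pt "0.03 0.3 0 0 0 -0.3 1" --pt "0.06 0.7 0 0 0 -0.5 1" --pt "0.06 0.9 0 0 0 -0.5 1" --pt "0.06 0.9 0 0 0 -0.5 1" --pt "0.06 0.9 0 0 0 -0.4 1"

```text
time_s: 4.95
position: [494.2, -87.8, 171.0]
tool_rot: [-0.002, -0.661, 0.751, 0.001]
force: [0.9, -0.4, -3.6]
grip_width: 11.2
```

Call:
apply_moves --pt "0.06 0.9 0 0 0 -0.4 1" --pt "0.06 0.6 0 0 0 -0.3 1" --pt "0.03 0.3 -0.2 0 0 -0.1 1" --pt "0.0 0.1 -0.4 0 0 0 1" --pt "0.0 0.0 -0.2 0 0 0 1"

```text
time_s: 5.45
position: [500.9, 6.1, 129.9]
tool_rot: [-0.003, -0.63, 0.777, 0.002]
force: [-0.6, -1.2, -3.3]
grip_width: 11.0
```

Call:
apply_moves --pt "0 0 -0.1 0 0 0 1" --pt "0 0 0 0 0 0 1"

```text
time_s: 5.65
position: [502.4, 5.0, 127.0]
tool_rot: [-0.002, -0.629, 0.777, 0.001]
force: [0.0, -0.3, -2.6]
grip_width: 11.3
```

Run:
```python
from h import *
import cv2
b=r.snapshot("side");cv2.imwrite("pics/side4.png",b[:,:,::-1])
a=r.snapshot("top");cv2.imwrite("pics/top4.png",a[:,:,::-1])
s=r.get_state();print(s["position"],s["tool_rot"],s["force"],s["grip_width"])
cv2.imwrite("pics/c5.png",cv2.convertScaleAbs(cv2.resize(b[150:290,270:430],(700,612),interpolation=cv2.INTER_CUBIC)[:600],alpha=1.5)[:,:,::-1])
```

```text
[503.51318703   5.20688921 128.51717804] [ 9.87778093e-05 -6.29351523e-01  7.77120725e-01 -1.72032380e-04] [ 0.20615903 -0.04854987 -3.22135268] 10.78471621820589
```

View pics/c5.png

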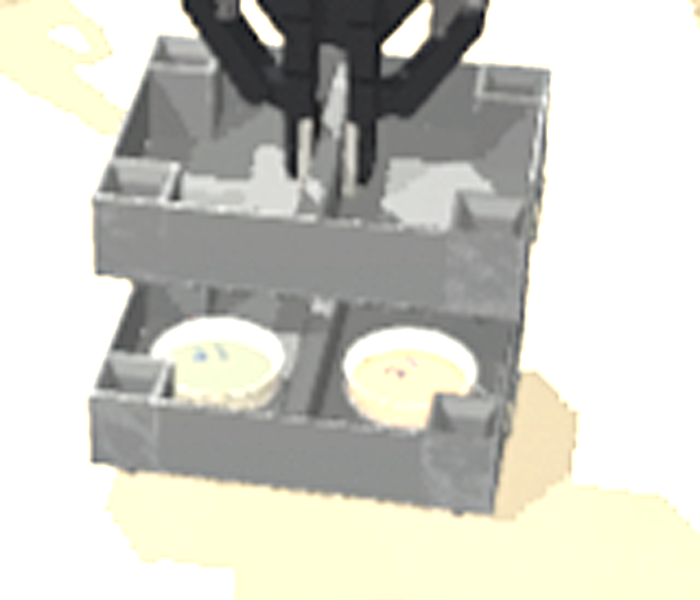

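View pics/top4.png

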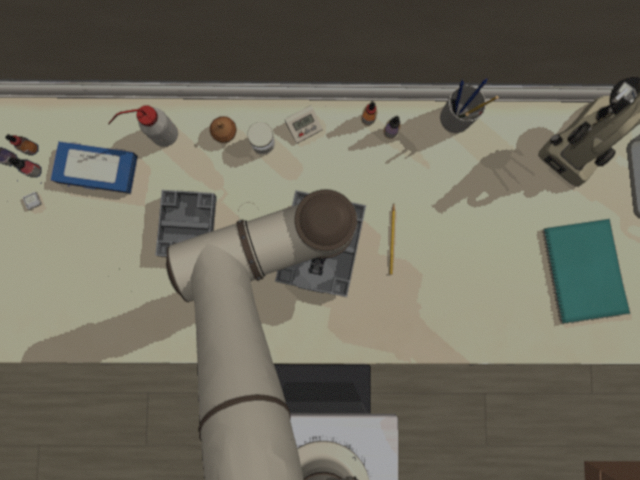

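Run:
```python
import cv2
b=cv2.imread("pics/side4.png");a=cv2.imread("pics/top4.png")
c=cv2.resize(b[185:285,285:400],None,fx=6.9,fy=6,interpolation=cv2.INTER_CUBIC)
cv2.imwrite("pics/c6.png",cv2.convertScaleAbs(c,alpha=1.6))
c=cv2.resize(a[185:305,268:378],None,fx=5,fy=5,interpolation=cv2.INTER_CUBIC)
cv2.imwrite("pics/c7.png",cv2.convertScaleAbs(c,alpha=1.8))
```

```text
(no output)
```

View pics/c6.png

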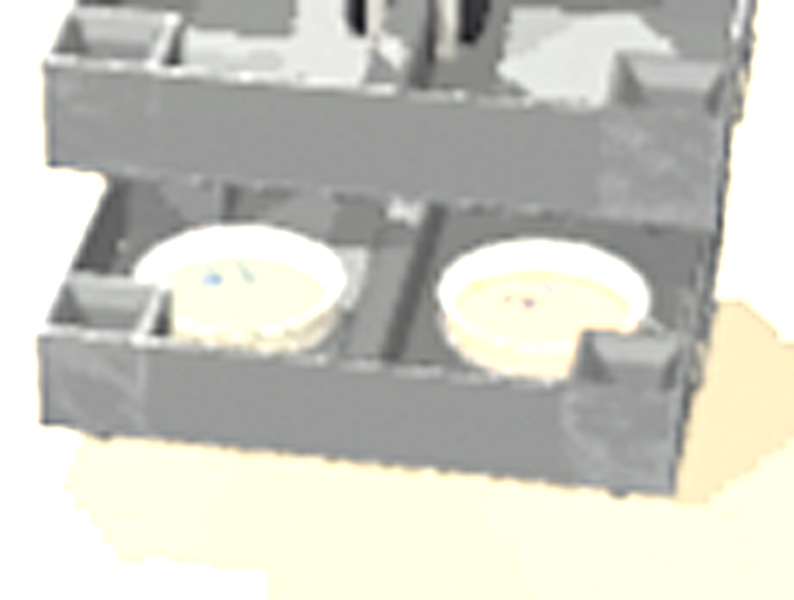

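View pics/c7.png

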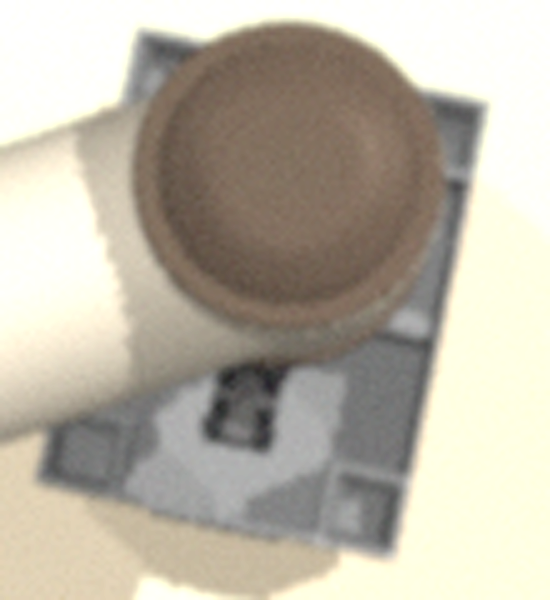

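Run:
```python
from h import *
M=np.array([[90,70],[90,-70],[-90,-70],[-90,70]])
uv=[((x+.5)/5-.5+268,(y+.5)/5-.5+185) for x,y in[(140,32),(486,103),(396,556),(38,482)]]
print("upper top",*fit(cast("top",uv,158.5),M))
g=lambda l:[((x+.5)/6.9-.5+285,(y+.5)/6-.5+185) for x,y in l]
for l,z in(([(45,66),(720,110)],158.5),([(42,338),(685,382)],54)):
    P=cast("side",g(l),z);d=P[0]-P[1];print("side near edge mid",P.mean(0),np.degrees(np.arctan2(d[1],d[0])),np.linalg.norm(d))
q=[-.6294,.7771];print("tool y deg",np.degrees(2*np.arctan2(q[1],q[0]))-90)
```

```text
upper top [500.78343926   5.89477296] -11.601736328718047 [[-2.4 -1.9]
 [-1.   2.2]
 [ 2.2  0.8]
 [ 1.2 -1.1]]
side near edge mid [517.62452254  79.47121049] -9.308359288425365 174.0836791230534
side near edge mid [520.19015647  75.90636344] -8.90549365951037 176.1678287398803
tool y deg 168.01040387653978
```

Call:
apply_moves --pt "0.045 -0.02 -0.2 0 0 -0.06 1" --pt "0 0 -0.3 0 0 0 1" --pt "0 0 -0.25 0 0 0 1" --pt "0 0 -0.1 0 0 0 1" --pt "0 0 0 0 0 0 1"

```text
time_s: 6.25
position: [505.2, 4.4, 85.2]
tool_rot: [-0.001, -0.627, 0.779, 0.0]
force: [0.8, 0.0, -3.3]
grip_width: 11.1
```

Run:
```python
from h import *
import cv2
b=r.snapshot("side");cv2.imwrite("pics/side5.png",b[:,:,::-1])
a=r.snapshot("top");cv2.imwrite("pics/top5.png",a[:,:,::-1])
s=r.get_state();print(s["position"],s["tool_rot"],s["force"],s["grip_width"])
c=cv2.resize(b[185:285,285:400],None,fx=6.9,fy=6,interpolation=cv2.INTER_CUBIC)
cv2.imwrite("pics/c8.png",cv2.convertScaleAbs(c,alpha=1.6)[:,:,::-1])
c=cv2.resize(a[185:305,268:378],None,fx=5,fy=5,interpolation=cv2.INTER_CUBIC)
cv2.imwrite("pics/c9.png",cv2.convertScaleAbs(c,alpha=1.8)[:,:,::-1])
```

```text
[506.07090198   4.69590825  86.29032471] [ 5.14742071e-04 -6.27180974e-01  7.78873325e-01 -3.22748517e-04] [ 0.3853817   0.19855241 -4.04545343] 11.32425563489319
```

View pics/c8.png

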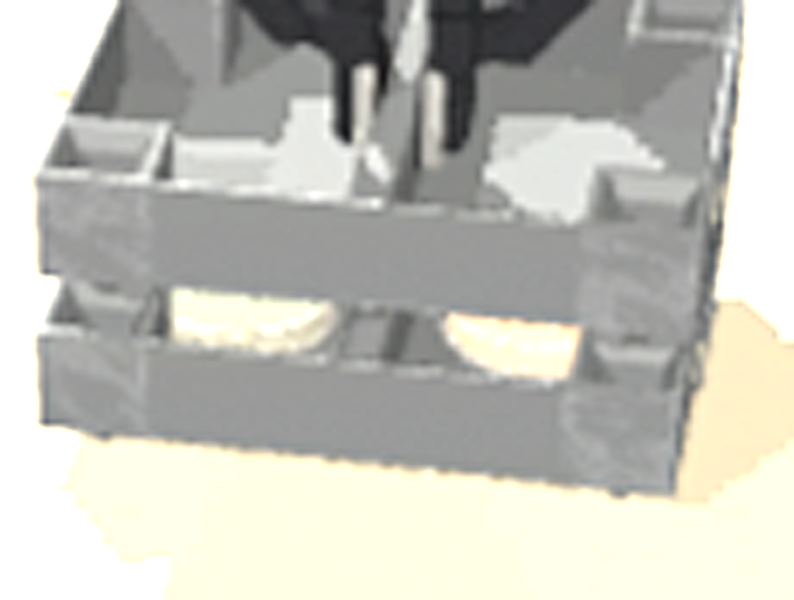

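View pics/c9.png

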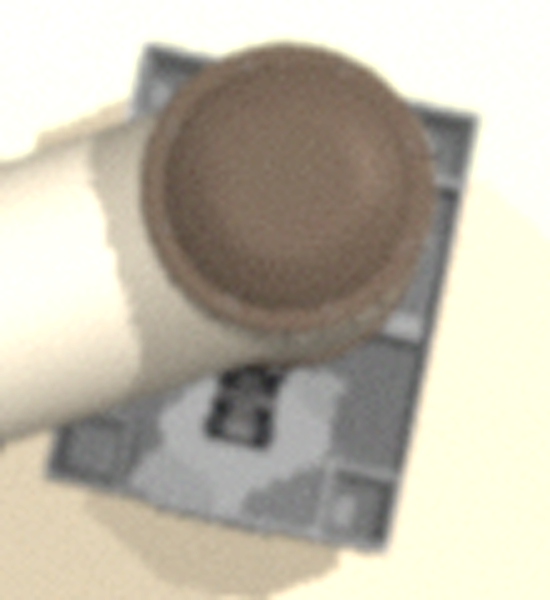

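Run:
```python
from h import *
M=np.array([[90,70],[90,-70],[-90,-70],[-90,70]])
uv=[((x+.5)/5-.5+268,(y+.5)/5-.5+185) for x,y in[(147,45),(478,117),(382,550),(46,474)]]
print("upper top",*fit(cast("top",uv,116),M))
g=lambda l:[((x+.5)/6.9-.5+285,(y+.5)/6-.5+185) for x,y in l]
for l,z in(([(40,180),(702,228)],116),([(42,338),(685,382)],54)):
    P=cast("side",g(l),z);d=P[0]-P[1];print("side near edge mid",P.mean(0),np.degrees(np.arctan2(d[1],d[0])),np.linalg.norm(d))
```

```text
upper top [503.45763211   5.97701364] -12.469446503430357 [[-2.9 -1.9]
 [-1.   2.3]
 [ 2.5  2. ]
 [ 1.4 -2.5]]
side near edge mid [519.6915722  78.691098 ] -9.79274554056689 175.2006162304156
side near edge mid [520.19015647  75.90636344] -8.90549365951037 176.1678287398803
```

Call:
apply_moves --pt "0 -0.03 -0.1 0 0 0.02 1" --pt "0 0 -0.1 0 0 0 1" --pt "0 0 -0.06 0 0 0 1" --pt "0 0 -0.03 0 0 0 1" --pt "0 0 0 0 0 0 1"

```text
time_s: 6.85
position: [505.3, 3.2, 71.0]
tool_rot: [-0.0, -0.628, 0.778, 0.0]
force: [-1.3, -0.0, -3.8]
grip_width: 11.0
```

Call:
apply_moves --pt "0 0 -0.02 0 0 0 1" --pt "0 0 -0.02 0 0 0 1" --pt "0 0 0 0 0 0 1"

```text
time_s: 7.15
position: [505.4, 3.2, 69.3]
tool_rot: [-0.0, -0.628, 0.778, 0.0]
force: [-0.2, 0.2, -4.5]
grip_width: 11.4
```

Run:
```python
from h import *
import cv2
b=r.snapshot("side");cv2.imwrite("pics/side6.png",b[:,:,::-1])
a=r.snapshot("top");cv2.imwrite("pics/top6.png",a[:,:,::-1])
s=r.get_state();print(s["position"],s["force"],s["moment"],s["grip_width"])
c=cv2.resize(b[185:285,285:400],None,fx=6.9,fy=6,interpolation=cv2.INTER_CUBIC)
cv2.imwrite("pics/c10.png",cv2.convertScaleAbs(c,alpha=1.6)[:,:,::-1])
```

```text
[505.50898751   3.2242038   69.36504394] [ 1.01320864 -0.02499779 -3.38844327] [-0.00426424 -0.0141669  -0.01520944] 10.846988274552732
```

View pics/c10.png

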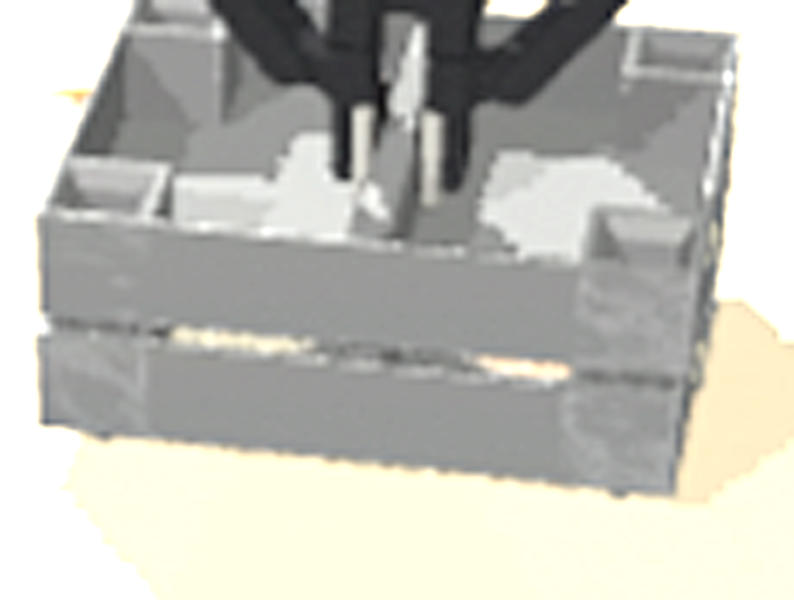

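Call:
apply_moves --pt "0 0 -0.02 0 0 0 1" --pt "0 0 -0.02 0 0 0 1" --pt "0 0 -0.02 0 0 0 1" --pt "0 0 0 0 0 0 1"

```text
time_s: 7.65
position: [505.3, 3.1, 66.1]
tool_rot: [-0.0, -0.628, 0.778, 0.0]
force: [0.0, -0.4, -2.6]
grip_width: 11.2
```

Call:
apply_moves --pt "0 0 -0.02 0 0 0 1" --pt "0 0 -0.02 0 0 0 1" --pt "0 0 0 0 0 0 1"

```text
time_s: 7.95
position: [505.3, 3.2, 64.1]
tool_rot: [-0.0, -0.628, 0.778, 0.0]
force: [0.0, 0.1, -4.0]
grip_width: 11.2
```

Call:
apply_moves --pt "0 0 -0.01 0 0 0 1" --pt "0 0 -0.01 0 0 0 1" --pt "0 0 0 0 0 0 1"

```text
time_s: 8.25
position: [505.6, 3.2, 63.6]
tool_rot: [0.0, -0.628, 0.778, -0.0]
force: [-0.5, -0.0, -1.1]
grip_width: 11.3
```

Run:
```python
from h import *
import cv2
b=r.snapshot("side");cv2.imwrite("pics/side7.png",b[:,:,::-1])
s=r.get_state();print(s["position"],s["force"],s["moment"],s["grip_width"])
c=cv2.resize(b[185:285,285:400],None,fx=6.9,fy=6,interpolation=cv2.INTER_CUBIC)
cv2.imwrite("pics/c11.png",cv2.convertScaleAbs(c,alpha=1.6)[:,:,::-1])
```

```text
[505.60091762   3.21747887  63.63525083] [-6.17599648e-01  5.66197690e-04 -5.51393972e-01] [0.06242923 0.28810624 0.00702464] 10.94601570618512
```

View pics/c11.png

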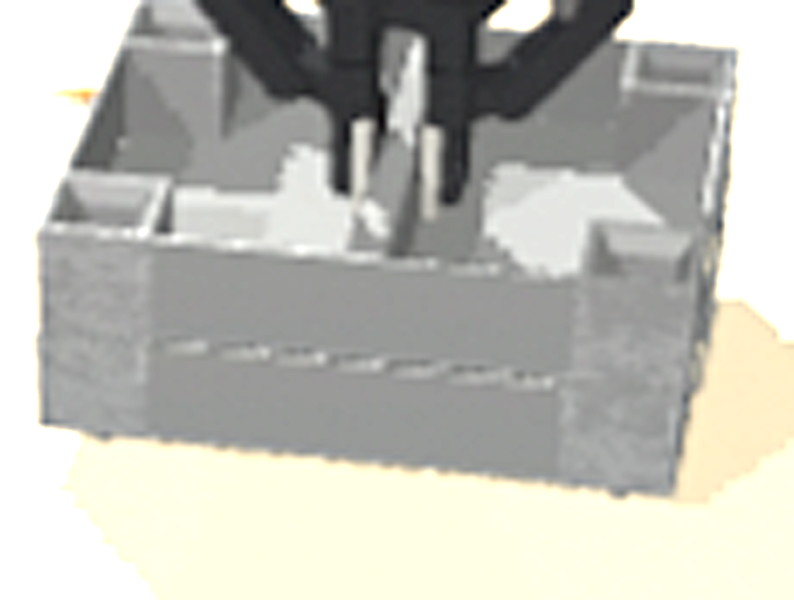

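Call:
apply_moves --pt "0 0 -0.008 0 0 0 1" --pt "0 0 0 0 0 0 1"

```text
time_s: 8.5
position: [505.6, 3.2, 63.5]
tool_rot: [0.0, -0.628, 0.778, -0.0]
force: [-2.3, 0.2, 4.1]
grip_width: 11.3
```

Call:
apply_moves --pt "0 0 -0.008 0 0 0 1" --pt "0 0 0 0 0 0 1"

```text
time_s: 8.7
position: [505.6, 3.2, 63.5]
tool_rot: [0.0, -0.628, 0.778, -0.0]
force: [-3.5, 0.6, 7.5]
grip_width: 11.2
```

Call:
apply_moves --pt "0 0 0 0 0 0 0.8" --pt "0 0 0 0 0 0 0.6" --pt "0 0 0 0 0 0 0.5" --pt "0 0 0 0 0 0 0.4" --pt "0 0 0 0 0 0 0.4"

```text
time_s: 9.2
position: [505.5, 3.2, 62.4]
tool_rot: [-0.0, -0.628, 0.778, -0.0]
force: [-0.1, 0.2, -0.2]
grip_width: 51.5
```

Call:
apply_moves --pt "0 0 0 0 0 0 0.4" --pt "0 0 0.1 0 0 0 0.4" --pt "0 0 0.3 0 0 0 0.4" --pt "0 0 0.6 0 0 0 0.4" --pt "0 0 0.8 0 0 0 0.4"

```text
time_s: 9.7
position: [504.2, 2.9, 152.3]
tool_rot: [-0.002, -0.628, 0.778, 0.001]
force: [1.2, 0.4, -0.0]
grip_width: 51.2
```

Call:
apply_moves --pt "0 0 0.9 0 0 0 0.4" --pt "0 0 0.9 0 0 0 0.4" --pt "0 -0.6 0.4 0 0 0 0.4" --pt "0 -0.8 0 0 0 0 0.4" --pt "0 -0.8 0 0 0 0 0.4"

```text
time_s: 10.2
position: [505.6, -107.6, 264.2]
tool_rot: [0.001, -0.629, 0.778, -0.001]
force: [1.2, -0.9, -1.7]
grip_width: 51.0
```

Call:
apply_moves --pt "0 -0.9 0 0 0 0 0.4" --pt "0 -0.9 0 0 0 0 0.4" --pt "0 -0.9 0 0 0 0 0.4" --pt "0 -0.6 0 0 0 0 0.4" --pt "0 0 0 0 0 0 0.4"

```text
time_s: 10.7
position: [504.9, -274.9, 262.2]
tool_rot: [-0.0, -0.626, 0.78, 0.0]
force: [0.8, 0.6, -0.3]
grip_width: 51.3
```

Run:
```python
from h import *
import cv2
b=r.snapshot("side");cv2.imwrite("pics/side8.png",b[:,:,::-1])
a=r.snapshot("top");cv2.imwrite("pics/top8.png",a[:,:,::-1])
s=r.get_state();print(s["position"],s["force"],s["grip_width"],s["time_s"])
c=cv2.resize(b[185:285,285:400],None,fx=6.9,fy=6,interpolation=cv2.INTER_CUBIC)
cv2.imwrite("pics/c12.png",cv2.convertScaleAbs(c,alpha=1.6)[:,:,::-1])
```

```text
[ 505.06080573 -272.15248567  262.32369847] [ 0.86835639 -0.03080967  0.29238555] 51.12674551751357 10.8
```

View pics/c12.png

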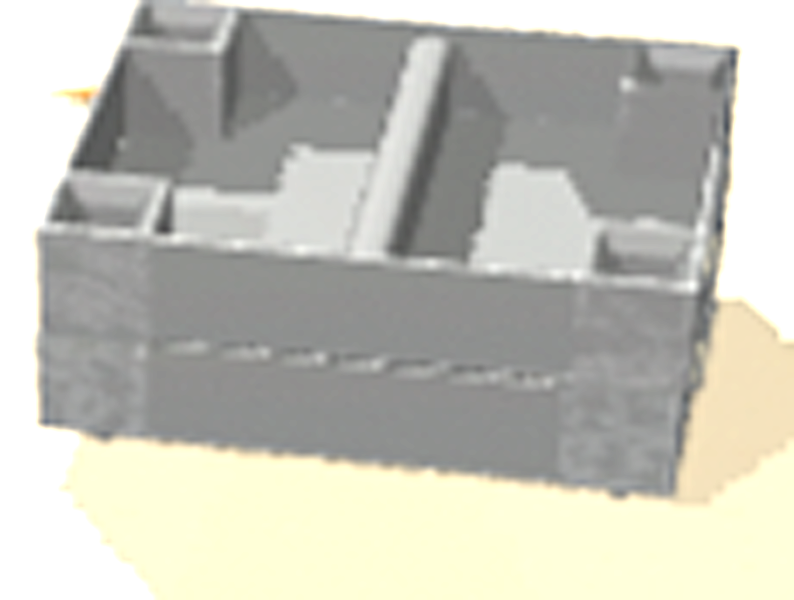

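View pics/top8.png

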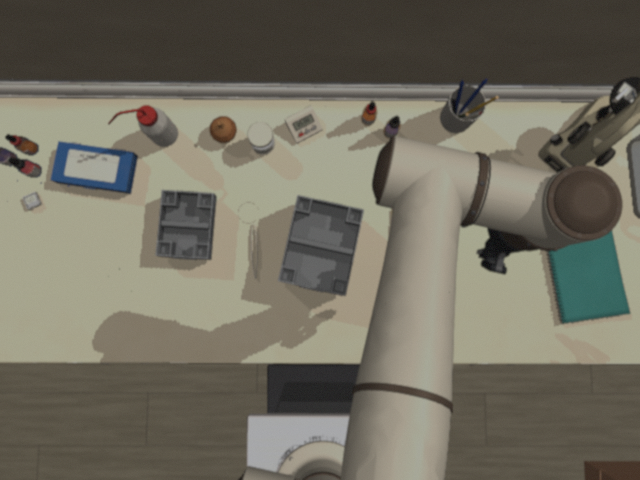

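Run:
```python
from h import *
M=np.array([[90,70],[90,-70],[-90,-70],[-90,70]])
g=lambda l:[((x+.5)/6.9-.5+285,(y+.5)/6-.5+185) for x,y in l]
print(*fit(cast("side",g([(40,232),(137,0),(737,48),(697,287)]),94),M))
print(r.job_done())
```

```text
[506.14729106  10.37853872] -11.301790064581533 [[-1.5 -0.9]
 [-1.3  2.2]
 [ 1.2  1.7]
 [ 1.6 -3. ]]
the job is handed in; nothing more can be done
None
```

The empty tray is stacked on the loaded tray, pins in the sockets, and the job was handed in at about 10.8 s of the 35 s allowed.

- **Pick and placing:** I pinched the rib, lifted the tray, and lined it up over the loaded tray in both views. I then lowered it in small steps and held it until it stopped.
- **Seating:** The tool height stopped changing at 39.8 mm above the grasp height, against the 40 mm stacking height. The upward push was about 7.5 N, and only then did I open the fingers and back off.
- **Final pictures:** The upper tray's floor lies along the lower rim with no gap visible in the side view. Its rim corners match a level tray 40 mm up to within 3.5 mm. The loaded tray's lower edge is at the same pixels as before, and the small tray looks unmoved. The arm is well clear.
- **Disagreements:** The two cameras differed by up to about 7 mm in absolute position (mostly y) and by about 1° in relative yaw. I aligned the trays using relative measurements within each view and a compromise between the two. In the side view, the final fit of the stacked tray lies within about 1.5 mm and 0.6° of the loaded tray's first fit.

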